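# Bring the lathe's tailstock up to a bowl blank and clamp it

## Robot

A 6-joint arm with a two-finger parallel gripper is mounted at the origin on the work surface. World frame = base frame: x ahead of the robot, y to its left, z up, the work surface at z = 0. Lengths are in m, angles in rad, forces in N, time in s.
With the tool pointing down it reaches from about 0.425 to 0.95 m from the base axis. Payload 3.5 kg.
Tool frame: the origin (TCP) lies at the very end of the fingers, on their centre line; the grasp point (between the pads) lies 19 mm behind it (grip_depth is the distance from the TCP to the grasp point, in m); x points along the fingers, z is the direction in which the jaws open and shut, and the axes are right-handed (so a half turn about x gives the same grasp; the last joint's range is limited). The gripper opens to 85 mm and grips with 20 to 120 N. Pads are 22 mm wide; open, the fingers measure 114 mm over their backs; the gripper's body (76 mm by 85 mm) begins 54 mm behind the grasp point. The pads swing forward as they close: fully open they stand 13 mm farther back than shut.
Start: joints at [-0.15, 0.286, 1.577, -0, 1.279, -0.15], TCP at [0.675, 0, 0.231] pointing down, gripper open.
Joint ranges: [-2.77, 2.77], [-0.9, 2.22], [0.21, 2.48], [-1.53, 4.67], [0.24, 2.81], [-2.84, 2.84]. Speed limits (rad/s): [2.79, 2.79, 3.14, 3.14, 3.14, 3.14].

## Interface

Orientations are given as a unit quaternion [x, y, z, w].
In Python, from plant import get_state, read_camera, calibration, sign_off, recognise, grip_depth gives the robot as it stands. The module is installed in compiled form; this text tells all that it offers.
- The arm moves only by the tool servo_tool, never from a script. Its argument "deltas" is a list that holds one entry, the list of rows, each a list of 4 numbers: the shift along the world's x, y, z scaled (see below), then the turn about the world's z scaled (see below). In form: [[[tx, ty, tz, spin], ...]]. A call has exactly 5 rows; each row is the pose to reach, as a shift and turn from the pose commanded when the call began; what a row does not reach only later rows make up. The controller multiplies each number of a shift by 10 cm and each number of a turn by 90 degrees. A row lasts 1/10 s, in which the tool goes at most 50 mm and 8.59 degrees, less where a joint would pass 70% of its speed; a pose out of reach is approached as far as the arm can. A call with a number of a shift or a turn outside -1 to 1 is refused whole. A call with a gripper value outside its range is refused whole. "claw" is the gripper's target within -1 to 1 (fully open at 1, half-way at 0, shut at -1), set as the call begins (left out, the last holds). The fingers move at their own pace and stop on an object; "force" is the grip in N (left out, the last holds). Time passes only in rows, so rows that repeat a pose let the fingers close, or fill a call up. It gives the time, the measured TCP pose, the force and the opening at its end, in the units of the state.
- get_state(): the state, without advancing time (a new reading comes with each control period).
- read_camera(name): name is "scene" or "side" or "wrist"; returns the picture (384x512x3 uint8, blue, green, red); there is no depth.
- calibration(name): a dict with "intrinsics" (3x3 intrinsics, pixels), "R" (3x3) and "t" (3): a world point X has camera coordinates R X + t; the wrist camera has in their place "T_tool_cam" (4x4, takes a point from camera to tool coordinates, whose origin is the TCP and whose axes are the tool frame's). Camera axes: x right, y down, z forward; pixel columns grow to the right and rows downward; lengths in m; the calibration is good to about 2 mm. A picture is of the moment at which its call begins: read the wrist's pose just before it. calibration takes no time and is no camera call.
- sign_off(): hands the job in, once; it reports no verdict.
Trained networks look in the newest picture that a camera, given by its name, has taken for a name from the list of things; names that differ only in an ending like _2 or _b are one class to them, and where a whole thing is asked for, a point or a joint stands for the part that bears it (a point fixed in the world has none). Each returns a list of dicts, best first, with "p" (0 to 1); they miss things now and then, are a little off and sometimes report something else, mostly with a low value. They report only what shows in the picture. A call takes as long as a camera call. They do not tell look-alikes from the thing itself.
- recognise(camera, query): "at" ([x, y, z] in m, in world coordinates, good to about 4 mm: the middle of the surface that is visible of it).
The state is a dict: "time": time; "qpos": joint angles; "dq": joint speeds; "joint_efforts": joint torques, N m; "eef_pos": TCP position; "tcp_rot": TCP orientation; "contact_force": force on the tool from outside, world axes, zero at the start; "wrist_torque": the same for the moment, N m; "opening": opening from 0.0 (shut) to 1.0 (fully open).
Only numpy, scipy, OpenCV 4.12 (cv2) and the standard library are available. Lean on these libraries where they do the work, as an engineer would, in place of code of your own. Each camera call takes 0.05 s, during which the arm holds its last target. There are 200 camera calls.

## Task

Bring the tailstock up to support the bowl blank: push it along the lathe bed, keeping it flat on the ways, until the point of its live centre meets the mark in the middle of the blank's end face, and only then push its clamp lever (red ball) right over to its stop on the headstock side. Pick nothing up, leave the chuck key, the jar and the gouge on the bench where they lie, and finish with the hand clear.

Things in the scene. Friction and masses are not known exactly. Their poses are not given: they have to be found in the camera images.
- lathe: Bench wood lathe, fixed, turned up to 5 deg. Origin on the bench below the spindle axis; +y runs along the bed to the headstock, -y to the tail end, -x to the operator (robot). Bed y -380 to 360 mm, 108 mm wide; ways 110 mm high with a 38 mm slot between. Axis along y, 235 mm high. Headstock y 180 to 390, 318 mm high; chuck y 97 to 157; blank 132 mm across, y -15 to 112.
- blank_mark (a point): Dark centre mark on the flat end face of the rough-turned bowl blank held in the chuck, on the spindle axis; the face looks to the lathe's -y and is 130 mm across. Axes as the lathe's. The blank does not move.
- tailstock: Grey tailstock, 2 to 4 kg, loose on the ways; a tongue in the slot guides it (1 mm play), so it slides only along the bed, at 4 to 11 N, and stays where left. Origin at the centre of its underside, on the ways; +y to the headstock. Base 104 mm (x) by 110 mm (y); barrel 60 mm across, its axis 125 mm above the origin; black quill-lock wing on top, up to 178 mm.
- centre_tip (a point): Point of the live centre (steel cone at the end of the quill), the foremost point of the tailstock, 123 mm in +y and 125 mm above its origin. Starts 70 to 160 mm short of the mark. Axes as the tailstock's.
- handwheel (a point): Middle of the outer (-y) flat face of the tailstock's black handwheel: a solid disc 84 mm across, 16 mm thick, 84 mm in -y of the tailstock's origin and on the axis. It does not turn; a flat, firm place to push towards +y. Nothing stands behind it.
- clamp_lever (a joint): Clamp lever on the tailstock's operator (-x) side: steel rod 9 mm thick, 85 mm from pivot to ball centre, swinging in the upright plane along the bed. At 0 it leans 30 deg from vertical to the tail end (unclamped), at 1.48 rad 55 deg to the headstock, on its stop (clamped). Starts at 0 to 0.35, stays where left, needs 0.2 N m (2.5 N at the ball).
- lever_knob (a point): Centre of the lever's red ball, 24 mm across. It moves with the lever, 193 to 229 mm above the bench at its centre (highest midway); its plane lies 85 mm in -x of the tailstock's axis, 43 mm clear of the handwheel's rim.
- lever_pivot (a point): The lever's pivot: 85 mm in -x, 5 mm in -y and 34 mm above the tailstock's origin (144 mm above the bench). Axes as the tailstock's.
- banjo: Black banjo with the tool rest, fixed on the bed before the blank; origin on the ways below the axis. Its rest is a bar 150 mm long (y) about 100 mm in -x of the axis, top 131 mm above the ways. Well clear of the tailstock's way.
- chuck_key: Loose steel T-shaped chuck key, 90 by 95 mm, 17 mm high, lying on the bench before the lathe; origin under its middle. Leave alone.
- wax_jar: Loose amber jar of wax with a brass lid, 69 mm across, 58 mm high, on the bench near the tail end; origin under its middle. Leave alone.
- gouge: Loose turning gouge, wooden handle and steel blade, 400 mm long, 33 mm high, lying on the bench between robot and lathe; origin under it near the ferrule, blade along its +x. Leave alone.
Things that resemble listed ones, but are neither listed nor needed, are in the scene too. Leave any pink look-alike of the tailstock alone.

How it is judged:
On the way, in this order (a step that is already met when the one before it is completed fails the run):
1. the live centre is against the mark on the blank, the lever still unclamped (y of centre_tip in the frame of blank_mark above -0.004 m and distance between centre_tip and blank_mark below 0.007 m and value of joint clamp_lever below 0.7 rad), for 0.2 s.
2. the clamp lever is over on its stop, the centre still home (y of centre_tip in the frame of blank_mark above -0.004 m and distance between centre_tip and blank_mark below 0.007 m and value of joint clamp_lever above 1.23 rad), for 0.2 s.
At the end, for the whole second after the job is handed in: The live centre's point is within 4 mm of the blank's end face and 7 mm of its mark, the tailstock flat and at rest on the ways, and the clamp lever within 0.25 rad of its stop on the headstock side (all of step 2 and angle between tailstock's own z axis and vertical below 0.03 rad and height (world z) of tailstock between 0.107 and 0.1125 m and linear speed of tailstock below 0.01 m/s); the robot touches nothing.
It fails at once if the tailstock is lifted off the ways or tipped (height (world z) of tailstock above 0.118 m or angle between tailstock's own z axis and vertical above 0.1 rad).
It fails at once if the chuck key is moved from its place (distance of chuck_key from where it was at the start of the episode above 0.015 m).
It fails at once if the jar of wax is moved from its place (distance of wax_jar from where it was at the start of the episode above 0.015 m).
It fails at once if the gouge is moved from its place (distance of gouge from where it was at the start of the episode above 0.015 m).
It also fails if it takes over 54 s, if anything falls off the work surface, if the arm or the gripper's body presses on something with over 40 N, if the wrist force passes 120 N, or if a joint passes its speed limit or range.

## Working session

There is one attempt and no reset: what is moved stays moved. The work goes in short steps, Python scripts to look and compute and a tool call to move; the robot and the scene stay as the last step left them, time stands still between calls to the robot, and variables do not carry over. Pictures are saved under pics/ and viewed, about 8 in all and at most 12, crops included, and the job is handed in when it is done.

Besides the shell and the picture viewer there is one more tool, called after ">>>" as name([rows], argument=value, ...), one row to a line, values as JSON. servo_tool: Moves the arm, as the interface text tells. Its arguments: {"type":"object","properties":{"deltas":{"type":"array"},"claw":{"type":"number"},"force":{"type":"number"}},"required":["deltas"]}

```bash
mkdir -p pics; cat > h.py <<'E'
import numpy as np,cv2
from plant import *
def proj(c,X):
    k=calibration(c);p=np.array(k["R"])@np.array(X)+np.array(k["t"]);q=np.array(k["intrinsics"])@p;return q[:2]/q[2]
def ray(c,u,v):
    k=calibration(c);R=np.array(k["R"]);t=np.array(k["t"]);d=R.T@np.linalg.inv(np.array(k["intrinsics"]))@np.array([u,v,1.]);return -R.T@t,d/np.linalg.norm(d)
def onz(c,u,v,z):
    o,d=ray(c,u,v);return o+d*(z-o[2])/d[2]
E
python3 - <<'E'
from h import *
ims=[]
for c in("scene","side"):
    im=read_camera(c);cv2.imwrite(f"pics/{c}0.png",cv2.resize(im,(800,600)))
    for n in("lathe","tailstock","centre_tip","blank_mark","handwheel","clamp_lever","lever_knob","banjo","chuck_key","wax_jar","gouge"):
        try: print(c,n,[(np.round(d["at"],3).tolist(),round(d["p"],2)) for d in recognise(c,n)][:3])
        except Exception as e: print(c,n,e)
    k=calibration(c);print(c,(-np.array(k["R"]).T@k["t"]).round(3))
print(get_state())
E
```

```text
scene lathe [([0.565, 0.255, 0.26], 0.75)]
scene tailstock [([0.539, -0.101, 0.227], 0.9), ([0.774, -0.125, 0.139], 0.77)]
scene centre_tip [([0.771, -0.124, 0.142], 0.89), ([0.538, -0.108, 0.226], 0.57)]
scene blank_mark [([0.57, 0.251, 0.262], 0.66)]
scene handwheel [([0.774, -0.124, 0.138], 0.65), ([0.54, -0.109, 0.226], 0.55)]
scene clamp_lever [([0.852, -0.185, 0.118], 0.63)]
scene lever_knob [([0.568, 0.249, 0.262], 0.74), ([0.459, -0.158, 0.15], 0.46), ([0.537, -0.106, 0.225], 0.22)]
scene banjo [([0.426, 0.109, 0.199], 0.78)]
scene chuck_key [([0.315, -0.278, 0.01], 0.46)]
scene wax_jar []
scene gouge []
scene [0.939 0.523 1.048]
side lathe [([0.569, 0.23, 0.201], 0.84), ([0.561, -0.164, 0.246], 0.15)]
side tailstock [([0.557, -0.163, 0.247], 0.81), ([0.78, -0.151, 0.15], 0.62)]
side centre_tip [([0.56, -0.165, 0.245], 0.98), ([0.775, -0.158, 0.152], 0.7), ([0.571, 0.234, 0.201], 0.65)]
side blank_mark [([0.571, 0.23, 0.202], 0.87)]
side handwheel [([0.778, -0.153, 0.149], 0.71), ([0.56, -0.165, 0.24], 0.57)]
side clamp_lever [([0.463, -0.193, 0.195], 0.68), ([0.846, -0.185, 
[... 322 characters left out ...]
56  1.134]
{'time': 1.2, 'qpos': array([-1.49995527e-01,  2.86326134e-01,  1.57668908e+00,  7.03029722e-06,
        1.27859218e+00, -1.49984702e-01]), 'dq': array([ 0.00071995, -0.00124271, -0.0004016 , -0.00097484, -0.00063274,
        0.00135099]), 'joint_efforts': array([ 2.29489469e-04, -4.05976260e+01, -2.92931467e+01, -1.67716357e-04,
        5.35381569e-04, -9.63617367e-06]), 'eef_pos': array([6.74992645e-01, 3.54208664e-05, 2.31313346e-01]), 'tcp_rot': array([ 7.67573667e-06,  7.07111580e-01, -1.41085444e-06,  7.07101983e-01]), 'contact_force': array([ 0.36105327, -0.07392804, -0.08416274]), 'wrist_torque': array([ 0.04473604, -0.01705102, -0.01888232]), 'opening': 0.997040836850547}
```

View pics/scene0.png

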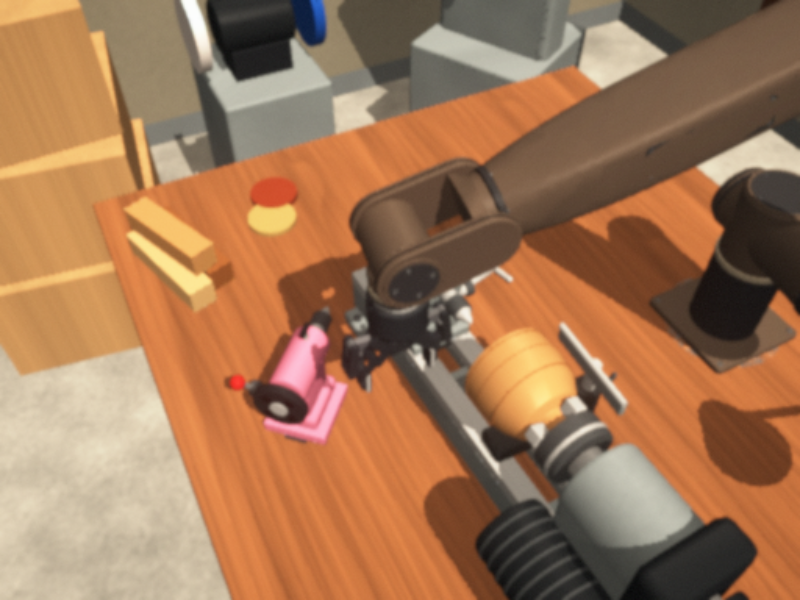

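View pics/side0.png

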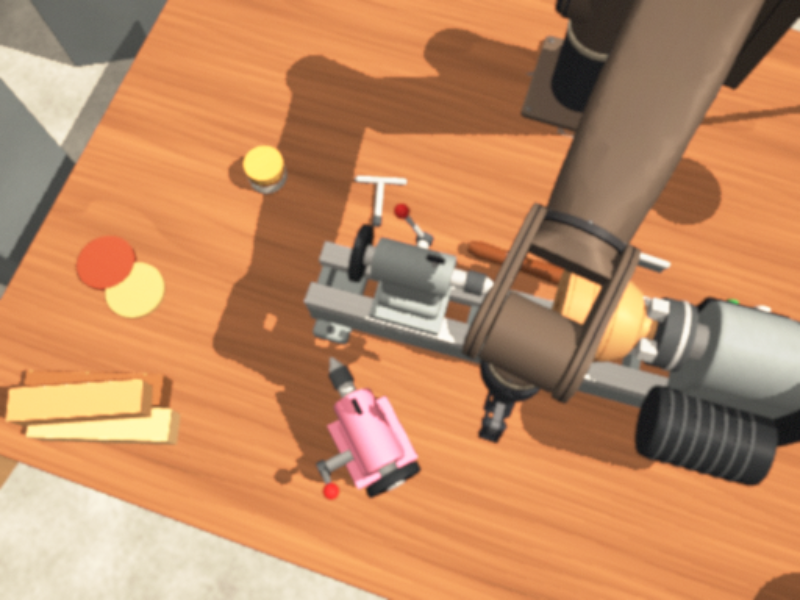

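The side view shows the real tailstock on the bed: wheel ≈(360,253), tip ≈(490,284), red ball ≈(402,210), with the arm hiding the blank. The pink look-alike stands beside the bed at about (370,440). I'll raise the arm and take it round behind the wheel, which also clears the view.

>>> servo_tool([
  [[0,0,0.4,0],[0,-0.2,0.8,0],[0,-0.5,1,0],[0,-0.9,1,0],[0,-1,1,0]],
], claw=-1)

```text
time: 1.7
eef_pos: [0.6752, -0.1035, 0.3328]
tcp_rot: [0.0, 0.706, -0.002, 0.708]
contact_force: [-0.6, -0.3, -0.4]
opening: 0.142
```

>>> servo_tool([
  [[0,-0.3,0.3,0],[0,-0.6,0.5,0],[0,-1,0.5,0],[0,-1,0.5,0],[0,-1,0.5,0]],
])

```text
time: 2.2
eef_pos: [0.6747, -0.2003, 0.3801]
tcp_rot: [0.001, 0.708, 0.0, 0.707]
contact_force: [-0.7, 1.0, 0.1]
opening: -0.002
```

>>> servo_tool([
  [[0,-0.4,0,0],[0,-0.8,0,0],[0,-1,0,0],[0,-1,0,0],[0,-1,0,0]],
])

```text
time: 2.7
eef_pos: [0.6752, -0.2986, 0.3807]
tcp_rot: [0.0, 0.707, 0.001, 0.707]
contact_force: [0.2, -0.1, -0.0]
opening: -0.001
```

>>> servo_tool([
  [[0,-0.4,0,0],[0,-0.8,0,0],[0,-1,0,0],[0,-1,0,0],[0,-1,0,0]],
])

```text
time: 3.2
eef_pos: [0.6756, -0.398, 0.3813]
tcp_rot: [-0.0, 0.707, 0.001, 0.707]
contact_force: [0.2, 0.3, -0.4]
opening: 0.002
```

```bash
python3 - <<'E'
from h import *
s=get_state();print(s["time"],s["eef_pos"],s["opening"],s["contact_force"])
for c in("scene","side"):
    im=read_camera(c);cv2.imwrite(f"pics/{c}1.png",cv2.resize(im,(800,600),interpolation=cv2.INTER_CUBIC))
    for n in("tailstock","centre_tip","blank_mark","handwheel","lever_knob","banjo","gouge","wax_jar"):
        print(c,n,[(np.round(d["at"],3).tolist(),round(d["p"],2)) for d in recognise(c,n)][:3])
E
```

```text
3.2 [ 0.67562064 -0.39798448  0.3812745 ] 0.0017907350873535123 [ 0.19239685  0.29468978 -0.35380763]
scene tailstock [([0.56, -0.142, 0.232], 0.82), ([0.776, -0.127, 0.137], 0.72), ([0.322, -0.284, 0.012], 0.22)]
scene centre_tip [([0.554, -0.145, 0.227], 0.86), ([0.77, -0.124, 0.143], 0.84)]
scene blank_mark [([0.571, 0.24, 0.256], 0.55)]
scene handwheel [([0.558, -0.147, 0.231], 0.86), ([0.77, -0.121, 0.142], 0.79)]
scene lever_knob [([0.462, -0.187, 0.186], 0.61), ([0.85, -0.177, 0.119], 0.51), ([0.371, -0.478, 0.058], 0.4)]
scene banjo [([0.426, 0.111, 0.197], 0.61)]
scene gouge [([0.565, 0.245, 0.256], 0.16)]
scene wax_jar [([0.371, -0.48, 0.059], 0.74)]
side tailstock [([0.781, -0.152, 0.15], 0.85)]
side centre_tip [([0.775, -0.155, 0.151], 0.91), ([0.558, -0.16, 0.243], 0.77)]
side blank_mark [([0.574, 0.192, 0.2], 0.62)]
side handwheel [([0.559, -0.164, 0.239], 0.86), ([0.78, -0.155, 0.151], 0.64)]
side lever_knob [([0.46, -0.19, 0.194], 0.77), ([0.849, -0.189, 0.124], 0.44)]
side banjo [([0.425, 0.097, 0.22], 0.78)]
side gouge [([0.398, -0.021, 0.024], 0.84)]
side wax_jar [([0.378, -0.492, 0.061], 0.72)]
```

View pics/side1.png

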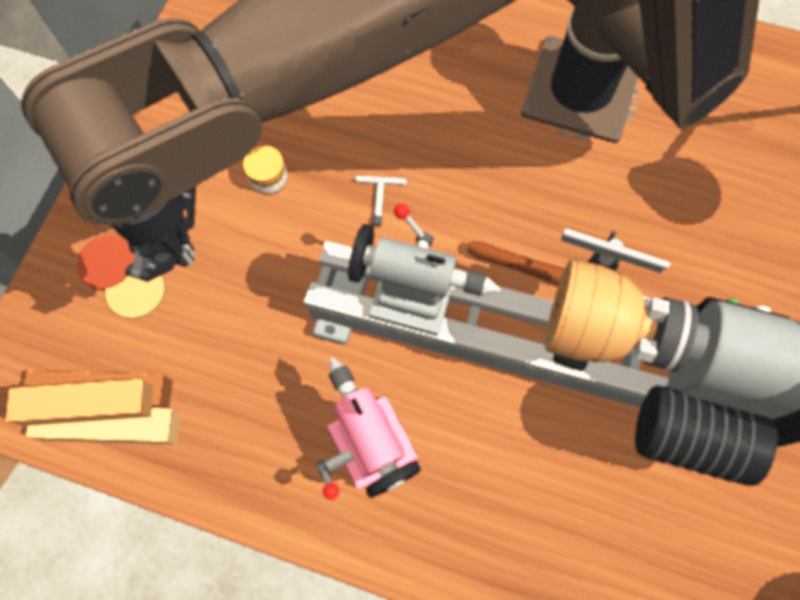

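View pics/scene1.png

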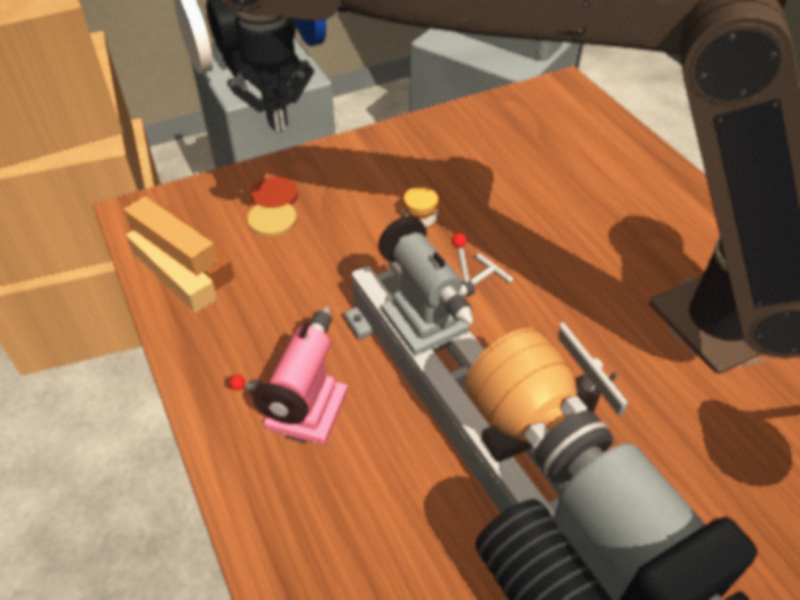

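The clear side view puts the tip at (498,288) and the wheel's outer face around (356,252). The blank face spans about (568,262) to (548,350), the bed end is near (307,290), and the tool rest's left end is at (564,234).

```bash
python3 - <<'E'
from h import *
P={"tip":(498,288,.235),"wheelc":(356,253,.235),"face_op":(569,262,.235),"face_far":(551,352,.235),"bedend_op":(325,242,.11),"bedend_far":(306,299,.11),
"far_a":(306,287,.11),"far_b":(545,347,.11),"restL":(563,233,.241),"restR":(668,266,.241),"ball":(402,210,.215),"pivotish":(424,243,.15),"keytop":(381,180,.015),"keyend":(377,222,.015),"chuckR":(660,320,.235)}
for n,(u,v,z) in P.items(): print(n,onz("side",u*.64,v*.64,z).round(4))
E
python3 - <<'E'
import cv2
im=cv2.imread("pics/side1.png")[180:400,270:680]
cv2.imwrite("pics/crop1.png",cv2.resize(im,None,fx=1.95,fy=1.95,interpolation=cv2.INTER_CUBIC))
E
```

```text
tip [ 0.5368 -0.0408  0.235 ]
wheelc [ 0.5501 -0.2436  0.235 ]
face_op [0.4683 0.0419 0.235 ]
face_far [0.6015 0.0512 0.235 ]
bedend_op [ 0.5006 -0.3235  0.11  ]
bedend_far [ 0.6008 -0.3171  0.11  ]
far_a [ 0.5822 -0.3244  0.11  ]
far_b [0.5566 0.0554 0.11  ]
restL [0.4311 0.0225 0.241 ]
restR [0.4335 0.1716 0.241 ]
ball [ 0.4569 -0.2073  0.215 ]
pivotish [ 0.4688 -0.1678  0.15  ]
keytop [ 0.3176 -0.2957  0.015 ]
keyend [ 0.3989 -0.2747  0.015 ]
chuckR [0.5113 0.1788 0.235 ]
```

View pics/crop1.png

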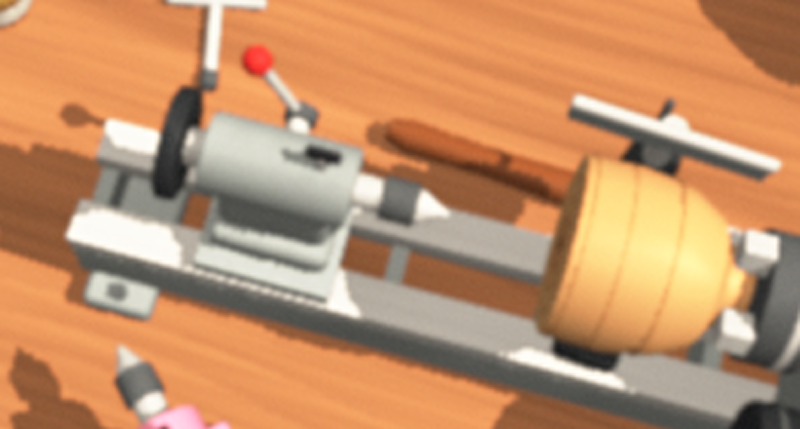

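The lathe's yaw is about +3.9°, which three separate estimates agree on. The tip is at (0.537,-0.041), the face at y≈0.046 and the gap about 87 mm. The wheel's outer face is at about (0.551,-0.2475). Next I go behind the wheel.

>>> servo_tool([
  [[-0.3,0,0,0.02],[-0.7,0.2,0,0.043],[-1,0.5,-0.2,0.043],[-1,0.7,-0.5,0.043],[-1,0.8,-0.8,0.043]],
])

```text
time: 4.6
eef_pos: [0.5744, -0.3187, 0.3022]
tcp_rot: [-0.024, 0.706, 0.023, 0.708]
contact_force: [-0.1, -0.6, 0.2]
opening: 0.001
```

>>> servo_tool([
  [[-0.1,0,-0.3,0],[-0.19,0,-0.6,0],[-0.19,0.1,-0.86,0],[-0.19,0.1,-0.86,0],[-0.19,0.1,-0.86,0]],
])

```text
time: 5.1
eef_pos: [0.5561, -0.3101, 0.2158]
tcp_rot: [-0.024, 0.707, 0.024, 0.707]
contact_force: [-0.2, -0.4, 0.5]
opening: -0.002
```

>>> servo_tool([
  [[-0.01,0.1,0,0],[-0.02,0.2,0,0],[-0.02,0.3,0,0],[-0.03,0.4,0,0],[-0.03,0.4,0,0]],
])

```text
time: 5.6
eef_pos: [0.5531, -0.2684, 0.2158]
tcp_rot: [-0.024, 0.707, 0.024, 0.707]
contact_force: [-0.8, 0.0, -0.1]
opening: 0.001
```

```bash
python3 - <<'E'
from h import *
s=get_state();print(s["time"],s["eef_pos"],s["tcp_rot"],s["contact_force"])
im=read_camera("side");cv2.imwrite("pics/side2.png",cv2.resize(im[110:270,160:450],None,fx=2.7,fy=2.7,interpolation=cv2.INTER_CUBIC))
E
```

```text
5.6 [ 0.5530839  -0.2683623   0.21575056] [-0.02446122  0.70656473  0.02448832  0.70680142] [-0.8080325   0.01354697 -0.1039217 ]
```

View pics/side2.png

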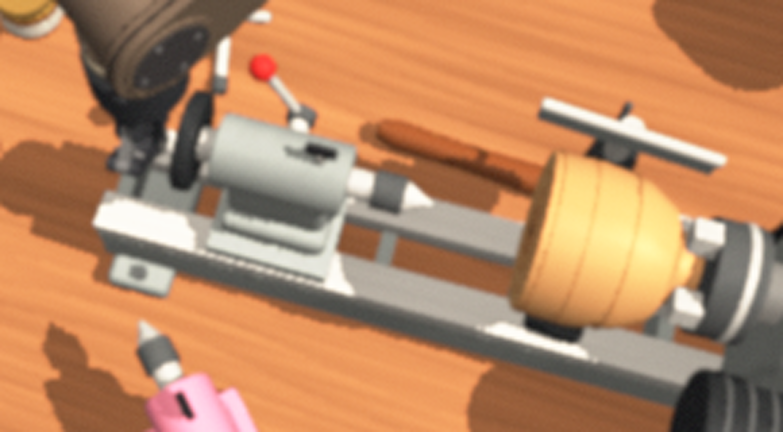

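The hand is square behind the wheel, about 1 cm short of it at (165,150) in the crop. The scene is untouched. I'll push along the bed.

>>> servo_tool([
  [[-0.005,0.06,0,0],[-0.01,0.12,0,0],[-0.01,0.18,0,0],[-0.015,0.24,0,0],[-0.02,0.3,0,0]],
])

```text
time: 6.15
eef_pos: [0.5513, -0.2422, 0.2157]
tcp_rot: [-0.026, 0.706, 0.022, 0.707]
contact_force: [1.6, -6.7, -1.3]
opening: 0.002
```

>>> servo_tool([
  [[-0.005,0.08,0,0],[-0.01,0.16,0,0],[-0.015,0.24,0,0],[-0.02,0.32,0,0],[-0.025,0.35,0,0]],
])

```text
time: 6.65
eef_pos: [0.5489, -0.2062, 0.2158]
tcp_rot: [-0.025, 0.706, 0.022, 0.707]
contact_force: [1.9, -6.8, -1.4]
opening: 0.003
```

```bash
python3 - <<'E'
from h import *
s=get_state();print(s["time"],s["eef_pos"],s["contact_force"])
im=read_camera("side");cv2.imwrite("pics/side3.png",cv2.resize(im[110:270,160:450],None,fx=2.7,fy=2.7,interpolation=cv2.INTER_CUBIC))
E
```

```text
6.65 [ 0.54892259 -0.20620884  0.21575462] [ 1.90082046 -6.80442968 -1.36071805]
```

View pics/side3.png

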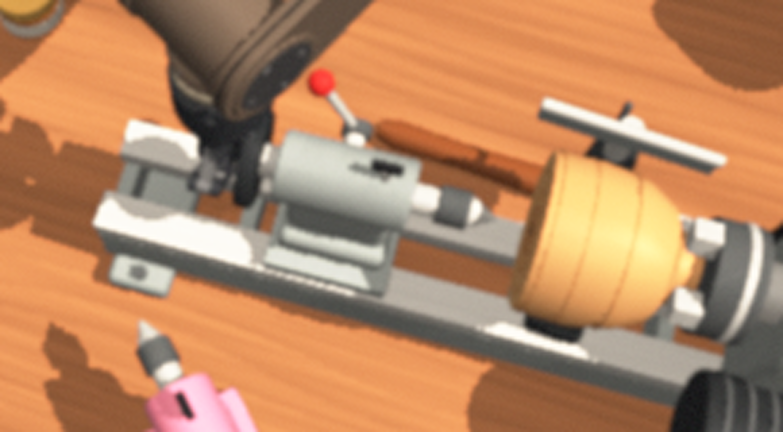

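The tailstock slides at about 7 N, flat. Its tip is at crop (487,212), with roughly 35–43 mm to go. I'll continue, then creep.

>>> servo_tool([
  [[-0.003,0.05,0,0],[-0.007,0.1,0,0],[-0.01,0.15,0,0],[-0.014,0.2,0,0],[-0.017,0.25,0,0]],
])

```text
time: 7.2
eef_pos: [0.5474, -0.182, 0.216]
tcp_rot: [-0.025, 0.706, 0.022, 0.708]
contact_force: [1.0, -6.7, -1.3]
opening: -0.0
```

>>> servo_tool([
  [[-0.001,0.01,0,0],[-0.001,0.02,0,0],[-0.002,0.03,0,0],[-0.003,0.04,0,0],[-0.003,0.05,0,0]],
])

```text
time: 7.7
eef_pos: [0.5471, -0.1771, 0.216]
tcp_rot: [-0.025, 0.706, 0.022, 0.707]
contact_force: [2.1, -9.9, -0.6]
opening: 0.002
```

>>> servo_tool([
  [[-0.001,0.01,0,0],[-0.001,0.02,0,0],[-0.002,0.03,0,0],[-0.003,0.04,0,0],[-0.003,0.05,0,0]],
])

```text
time: 8.2
eef_pos: [0.547, -0.1764, 0.2163]
tcp_rot: [-0.029, 0.706, 0.018, 0.708]
contact_force: [2.7, -21.2, -3.1]
opening: 0.001
```

Progress stopped with force rising to 21 N, at TCP y = -0.176 against the -0.172 I predicted, so the centre is home. I'll back off, rise and check.

>>> servo_tool([
  [[0,-0.1,0,0],[0.02,-0.3,0,0],[0.03,-0.5,0,0],[0.03,-0.6,0.3,0],[0.03,-0.6,0.6,0]],
])

```text
time: 8.7
eef_pos: [0.5484, -0.2318, 0.2742]
tcp_rot: [-0.022, 0.708, 0.024, 0.706]
contact_force: [0.1, -0.0, 0.5]
opening: -0.003
```

>>> servo_tool([
  [[-0.1,0,0.4,0],[-0.3,0,0.6,0],[-0.6,0,0.6,0],[-1,0,0.6,0],[-1,0,0.6,0]],
])

```text
time: 9.2
eef_pos: [0.4463, -0.2302, 0.3351]
tcp_rot: [-0.023, 0.707, 0.023, 0.706]
contact_force: [-0.2, -0.4, 0.9]
opening: 0.003
```

```bash
python3 - <<'E'
from h import *
s=get_state();print(s["time"],s["eef_pos"],s["contact_force"])
im=read_camera("side");cv2.imwrite("pics/side4.png",cv2.resize(im[110:270,160:450],None,fx=2.7,fy=2.7,interpolation=cv2.INTER_CUBIC))
im=read_camera("scene");cv2.imwrite("pics/scene4.png",cv2.resize(im[110:270,200:450],None,fx=3,fy=3,interpolation=cv2.INTER_CUBIC))
for c in("side","scene"): print([(np.round(d["at"],3).tolist(),round(d["p"],2)) for d in recognise(c,"lever_knob")])
E
```

```text
9.2 [ 0.44626876 -0.23022379  0.33509614] [-0.17424644 -0.40521724  0.94220558]
[([0.459, -0.112, 0.198], 0.76), ([0.848, -0.188, 0.126], 0.69)]
[([0.459, -0.107, 0.192], 0.73), ([0.556, -0.07, 0.23], 0.72), ([0.572, 0.245, 0.254], 0.7)]
```

View pics/side4.png

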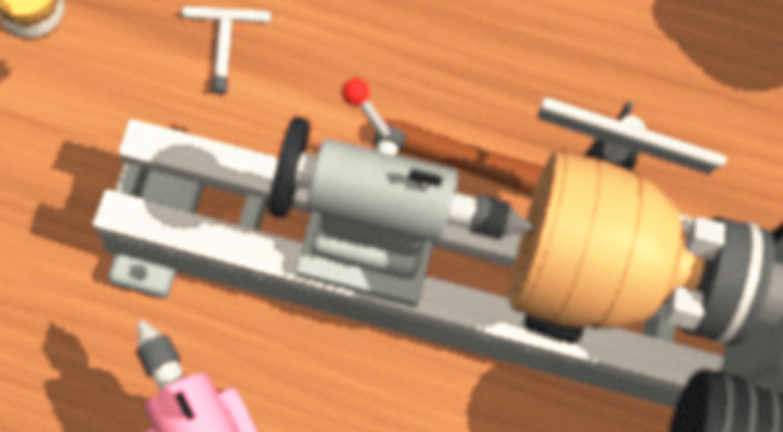

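View pics/scene4.png

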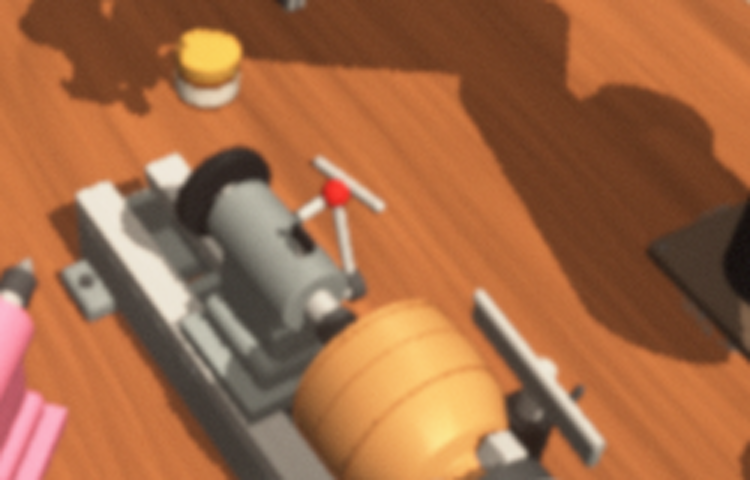

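The cone point (533,226) touches the blank's face and the tailstock sits flat. The lever is still unclamped, with the ball at (356,91), about (0.457,-0.12). I'll come down behind the ball.

>>> servo_tool([
  [[0,0,-0.2,0],[0,0,-0.5,0],[0,0,-0.8,0],[0.02,0,-1,0],[0.02,0,-1,0]],
])

```text
time: 9.9
eef_pos: [0.4505, -0.2288, 0.2313]
tcp_rot: [-0.022, 0.709, 0.026, 0.705]
contact_force: [-0.6, 0.1, -1.0]
opening: -0.002
```

>>> servo_tool([
  [[0,0.1,-0.2,0],[0,0.3,-0.5,0],[0,0.5,-0.5,0],[0,0.6,-0.5,0],[0,0.7,-0.5,0]],
])

```text
time: 10.4
eef_pos: [0.4526, -0.1601, 0.187]
tcp_rot: [-0.025, 0.706, 0.023, 0.708]
contact_force: [-0.7, 0.8, 1.1]
opening: 0.001
```

>>> servo_tool([
  [[-0.005,0.08,0,0],[-0.01,0.16,0,0],[-0.02,0.24,0,0],[-0.02,0.32,0,0],[-0.03,0.4,0,0]],
])

```text
time: 10.9
eef_pos: [0.4499, -0.121, 0.1877]
tcp_rot: [-0.025, 0.705, 0.022, 0.708]
contact_force: [1.6, -3.2, 2.1]
opening: -0.002
```

>>> servo_tool([
  [[-0.005,0.08,-0.01,0],[-0.01,0.16,-0.02,0],[-0.02,0.24,-0.03,0],[-0.02,0.32,-0.03,0],[-0.03,0.4,-0.03,0]],
])

```text
time: 11.4
eef_pos: [0.4433, -0.0796, 0.1809]
tcp_rot: [-0.025, 0.709, 0.024, 0.705]
contact_force: [-4.4, -4.3, 1.3]
opening: -0.0
```

>>> servo_tool([
  [[-0.005,0.06,0,0],[-0.01,0.12,0,0],[-0.015,0.18,0,0],[-0.02,0.24,0,0],[-0.02,0.3,0,0]],
])

```text
time: 11.9
eef_pos: [0.442, -0.0496, 0.1815]
tcp_rot: [-0.024, 0.708, 0.024, 0.705]
contact_force: [-2.7, -5.7, -0.7]
opening: 0.001
```

```bash
python3 - <<'E'
from h import *
s=get_state();print(s["time"],s["eef_pos"],s["contact_force"])
im=read_camera("scene");cv2.imwrite("pics/scene5.png",cv2.resize(im[110:270,200:450],None,fx=3,fy=3,interpolation=cv2.INTER_CUBIC))
E
```

```text
11.9 [ 0.44202182 -0.04955973  0.18153333] [-2.68220126 -5.66720827 -0.72374374]
```

View pics/scene5.png

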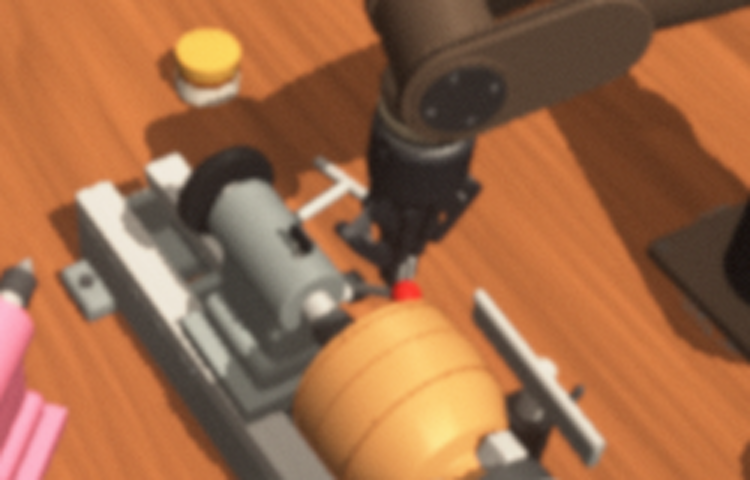

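The lever is nearly over: the ball at (407,290) is ahead of the fingers and the rest is clear. I'll creep on to the stop.

>>> servo_tool([
  [[0.01,0.02,0,0],[0.02,0.04,0,0],[0.02,0.06,0,0],[0.02,0.08,0,0],[0.02,0.08,0,0]],
])

```text
time: 12.45
eef_pos: [0.4421, -0.0418, 0.1802]
tcp_rot: [-0.024, 0.71, 0.024, 0.703]
contact_force: [-6.0, -5.3, -2.2]
opening: -0.001
```

>>> servo_tool([
  [[0,0.02,0,0],[0,0.03,0,0],[0,0.04,0,0],[0,0.05,0,0],[0,0.05,0,0]],
])

```text
time: 12.95
eef_pos: [0.4421, -0.0392, 0.1804]
tcp_rot: [-0.027, 0.71, 0.022, 0.703]
contact_force: [-7.5, -12.4, -2.9]
opening: 0.001
```

Force is rising at y = -0.039, against about -0.042 predicted for the stop. I'll back off and check.

>>> servo_tool([
  [[-0.03,-0.05,0,0],[-0.05,-0.15,0.05,0],[-0.05,-0.3,0.3,0],[-0.05,-0.4,0.6,0],[-0.05,-0.5,1,0]],
])

```text
time: 13.45
eef_pos: [0.4396, -0.0866, 0.2824]
tcp_rot: [-0.023, 0.707, 0.025, 0.706]
contact_force: [0.5, -0.6, 0.7]
opening: 0.003
```

>>> servo_tool([
  [[0,-0.3,0.4,0],[0,-0.6,0.7,0],[0,-1,0.7,0],[0,-1,0.7,0],[0,-1,0.7,0]],
])

```text
time: 13.95
eef_pos: [0.4402, -0.1871, 0.3524]
tcp_rot: [-0.023, 0.706, 0.024, 0.707]
contact_force: [-0.4, 1.1, -0.9]
opening: -0.001
```

```bash
python3 - <<'E'
from h import *
s=get_state();print(s["time"],s["eef_pos"],s["contact_force"])
a=read_camera("side")[110:270,160:450];b=read_camera("scene")[110:270,200:450]
f=lambda x:cv2.resize(x,(540,300),interpolation=cv2.INTER_CUBIC)
cv2.imwrite("pics/fin.png",np.vstack([f(a),f(b)]))
for c in("side","scene"):
  for n in ("lever_knob","chuck_key","wax_jar","gouge"):print(c,n,[(np.round(d["at"],3).tolist(),round(d["p"],2)) for d in recognise(c,n)])
E
```

```text
13.95 [ 0.44021168 -0.1871457   0.35240684] [-0.3577527   1.09108459 -0.87869802]
side lever_knob [([0.457, -0.05, 0.174], 0.77), ([0.847, -0.187, 0.125], 0.68)]
side chuck_key [([0.33, -0.287, 0.01], 0.76)]
side wax_jar [([0.377, -0.489, 0.06], 0.61)]
side gouge [([0.4, -0.001, 0.022], 0.71)]
scene lever_knob [([0.85, -0.177, 0.117], 0.5), ([0.457, -0.066, 0.156], 0.47), ([0.568, 0.242, 0.258], 0.24)]
scene chuck_key [([0.326, -0.284, 0.012], 0.51)]
scene wax_jar [([0.377, -0.477, 0.054], 0.66), ([0.565, 0.246, 0.254], 0.54)]
scene gouge []
```

View pics/fin.png

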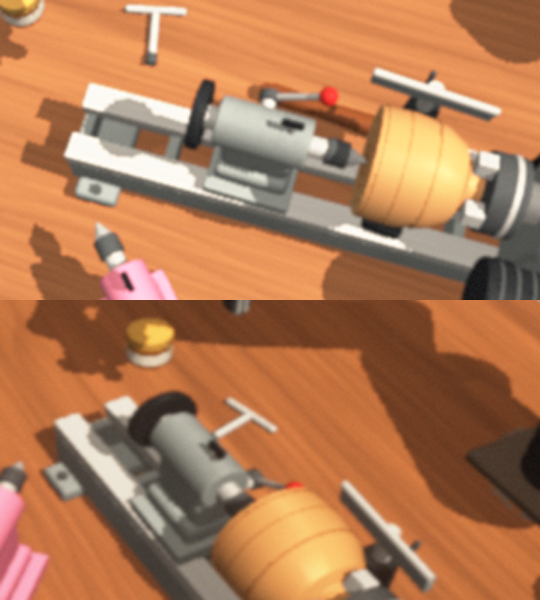

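The lever is over at (329,96) and the cone is at the face at (362,158). I'll check the ball against the lever angle and the tip against the face before handing in.

```bash
python3 - <<'E'
from h import *
im=read_camera("side");h=cv2.cvtColor(im,cv2.COLOR_BGR2HSV).astype(int)
m=((h[...,0]<6)|(h[...,0]>174))&(h[...,1]>190)&(h[...,2]>90);m[:, :300]=0;m[:140]=0;m[190:]=0;m[:,370:]=0
v,u=np.nonzero(m);print(len(u),u.mean(),v.mean())
for z in(.193,.20,.205):print(onz("side",u.mean(),v.mean(),z).round(4))
th=.068;piv=np.array([.4549,-.0888,.144])
for a in(1.0,1.23,1.35,1.48):
    b=a-np.radians(30);X=piv+.085*np.array([-np.sin(th)*np.sin(b),np.cos(th)*np.sin(b),np.cos(b)]);print(a,X.round(3),proj("side",X).round(1))
E
```

```text
65 336.2153846153846 161.35384615384615
[ 0.4537 -0.0178  0.193 ]
[ 0.457  -0.0181  0.2   ]
[ 0.4593 -0.0183  0.205 ]
1.0 [ 0.452 -0.05   0.22 ] [324.5 151.9]
1.23 [ 0.451 -0.034  0.209] [330.8 155.6]
1.35 [ 0.451 -0.026  0.202] [333.5 157.6]
1.48 [ 0.45  -0.02   0.193] [335.9 159.8]
```

The ball's position matches the stop at 1.48 rad, so I'm handing in.

```bash
python3 -c "
from plant import *
print(sign_off())"
```

```text
the job is handed in; nothing more can be done
None
```

The tailstock is up against the blank and its clamp lever is over on its stop; I handed the job in with the hand clear, at about 14 s of the 54 s allowed. The simulator reported no verdict.

- **Push:** I pushed the handwheel with shut fingers about 8 cm along the bed. It slid at about 7 N and stopped as the force rose to 21 N, at tool y = -0.176 against the -0.172 I had predicted. The pictures show the cone's point touching the face and the tailstock flat on the ways.
- **Clamp lever:** I then pushed the red ball over until the force rose at the stop. In the last side image the ball lies at pixel (336.2, 161.4), against (335.9, 159.8) predicted for the full 1.48 rad.
- **Loose things:** The chuck key and jar were found where they lay, within the networks' accuracy. The gouge's reported position shifted up to 2 cm along its length. I put that down to a different part of it showing each time, as the hand never came near it.
- **Disagreements:** The network's own reading of the ball (y ≈ -0.05) disagreed with my direct pixel measurement (y ≈ -0.018). I trusted the pixel. In the final lever push there was also a sideways force of 4 to 7.5 N on the fingers, well inside the limits, whose cause I did not trace.

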